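# Find the unclipped tub lid and press it home

## Robot

A 6-joint arm with a two-finger parallel gripper is mounted at the origin on the work surface. World frame = base frame: x ahead of the robot, y to its left, z up, the work surface at z = 0. Lengths are in mm, angles in degrees, forces in N, time in s.
With the tool pointing down it reaches from about 350 to 850 mm from the base axis. Payload 8.1 kg.
Tool frame: the origin (TCP) lies midway between the tips of the shut fingers; the grasp point (between the pads) lies 19 mm behind it; z points along the fingers, y is the direction in which the jaws open and shut (so a half turn about z gives the same grasp; the last joint's range is limited). The gripper opens to 85 mm and grips with 20 to 120 N. Pads are 22 mm wide; open, the fingers measure 114 mm over their backs; the gripper's body (76 mm by 85 mm) begins 54 mm behind the grasp point. The pads swing forward as they close: fully open they stand 13 mm farther back than shut.
Start: joints at [-78.518, 7.471, 85.268, -0, 87.261, -4.893], TCP at [169.175, -575.661, 231.292] pointing down, gripper open.
Joint ranges: [-169.43, 169.43], [-51.17, 129.36], [1.28, 143.12], [-76.62, 256.62], [0, 156.53], [-152.29, 152.29]. Speed limits (degrees/s): [136.94, 136.94, 159.86, 180, 180, 180].

## Interface

Orientations are given as [roll, pitch, yaw] about the fixed x, y, z axes, in that order (R = Rz(yaw) Ry(pitch) Rx(roll)).
In Python, from bench import telemetry, snapshot, camera_params, job gives the robot as it stands. The module is installed in compiled form; this text tells all that it offers.
- The arm moves only by the shell command python3 -m jog 'ROWS' [FORCE]. ROWS is JSON, a list that holds one entry, the list of rows, each a list of 7 numbers: the shift along the tool's x, y, z in units of 50 mm (1.0 is 50 mm), then the turn, a rotation vector about the tool's x, y, z in units of 2 pi rad (1.0 is 2 pi rad), then the opening, from 0 (shut) to 1 (fully open). In form: [[[dx, dy, dz, rx, ry, rz, claw], ...]]. A call has 1 to 12 rows; each row shifts and turns the commanded pose from where the row before left it, along the tool's axes as they then stand; what a row does not reach is not made up. A row lasts 1/8 s, in which the tool goes at most 62.5 mm and 10.7 degrees, less where a joint would pass 70% of its speed; a pose out of reach is approached as far as the arm can. A call with a number of a shift or a turn outside -1 to 1 is refused whole. A call with a gripper value outside its range is refused whole. The fingers move at their own pace and stop on an object; FORCE is the grip in N (left out, the last holds). Time passes only in rows, so rows that do not move let the fingers close. It gives the time, the measured TCP pose, the force and the opening at its end, in the units of the state.
- telemetry.sense(): the state, without advancing time (a new reading comes with each control period).
- snapshot(name): name is "scene" or "side" or "wrist"; returns (picture, depth): 480x640x3 uint8, red, green, blue; 480x640 float32, mm along the optical axis (not along the pixel's ray), 0 where there is no reading.
- camera_params(name): a dict with "K" (3x3 intrinsics, pixels), "extrinsics" (4x4, takes a point from camera to world coordinates). Camera axes: x right, y down, z forward; pixel columns grow to the right and rows downward; lengths in mm; the calibration is good to about 2 mm. A picture is of the moment at which its call begins: read the wrist's pose just before it. camera_params takes no time and is no camera call; for the wrist camera it gives the pose at the moment of the call.
- job.hand_in(): hands the job in, once; it reports no verdict.
The state is a dict: "time": time; "joint_pos": joint angles; "qd": joint speeds; "joint_efforts": joint torques, N m; "tool_pos": TCP position; "tcp_rot": TCP orientation; "ft_force": force on the tool from outside, world axes, zero at the start; "wrist_torque": the same for the moment, N m; "finger_gap": finger opening in mm.
Only numpy, scipy, OpenCV 4.12 (cv2) and the standard library are available. Lean on these libraries where they do the work, as an engineer would, in place of code of your own. Each camera call takes 0.05 s, during which the arm holds its last target. There are 200 camera calls.

## Task

One of the four closed tubs in the stock tray has a lid that is not clipped down. Feel for it by pressing the lids lightly near their front or back edge until you find the one that rocks, then press that lid firmly on its middle until it sits fully home like the others. Only press: do not pick up or drag the lids, and leave everything else on the bench where it is.

Things in the scene. Friction and masses are not known exactly. Their poses are not given: they have to be found in the camera images.
- tray: long low cardboard stock tray, 138 x 634 mm, walls 26 mm high, standing fast on a pile of flattened cartons 4 to 33 mm high (142 x 640 mm); origin at the centre of its underside, y along its length, x across it away from the robot. Four lidded tubs and one open tub stand in it in a row along y; which stands where varies.
- lid_a: one of four identical square push-on lids, white plastic, 102 x 102 mm, flat top 4 mm thick, skirt 12 mm further down outside the tub; loose, about 80 g. Origin: centre of its top face; z up, x to the back of the tray, y along it. Clipped home it lies on the rim all round and cannot rock. The unclipped one (any of the four) lies level about 5 mm high and see-saws about its y axis.
- tub_a_home (a point): where lid_a's top centre lies when home, 72 mm above the tray's origin; axes as the lid's; fixed to its heavy grey tub, 92 x 92 x 64 mm. If unclipped: a light press 34 mm before or behind the middle (x) tips the lid 0.1 rad onto the rim, where it stops 1 to 4 mm higher than on a clipped lid; let go, it swings back. 14 to 25 N on the middle drives it 5 mm down for good.
- lid_b: one of four identical square push-on lids, white plastic, 102 x 102 mm, flat top 4 mm thick, skirt 12 mm further down outside the tub; loose, about 80 g. Origin: centre of its top face; z up, x to the back of the tray, y along it. Clipped home it lies on the rim all round and cannot rock. The unclipped one (any of the four) lies level about 5 mm high and see-saws about its y axis.
- tub_b_home (a point): where lid_b's top centre lies when home, 72 mm above the tray's origin; axes as the lid's; fixed to its heavy grey tub, 92 x 92 x 64 mm. If unclipped: a light press 34 mm before or behind the middle (x) tips the lid 0.1 rad onto the rim, where it stops 1 to 4 mm higher than on a clipped lid; let go, it swings back. 14 to 25 N on the middle drives it 5 mm down for good.
- lid_c: one of four identical square push-on lids, white plastic, 102 x 102 mm, flat top 4 mm thick, skirt 12 mm further down outside the tub; loose, about 80 g. Origin: centre of its top face; z up, x to the back of the tray, y along it. Clipped home it lies on the rim all round and cannot rock. The unclipped one (any of the four) lies level about 5 mm high and see-saws about its y axis.
- tub_c_home (a point): where lid_c's top centre lies when home, 72 mm above the tray's origin; axes as the lid's; fixed to its heavy grey tub, 92 x 92 x 64 mm. If unclipped: a light press 34 mm before or behind the middle (x) tips the lid 0.1 rad onto the rim, where it stops 1 to 4 mm higher than on a clipped lid; let go, it swings back. 14 to 25 N on the middle drives it 5 mm down for good.
- lid_d: one of four identical square push-on lids, white plastic, 102 x 102 mm, flat top 4 mm thick, skirt 12 mm further down outside the tub; loose, about 80 g. Origin: centre of its top face; z up, x to the back of the tray, y along it. Clipped home it lies on the rim all round and cannot rock. The unclipped one (any of the four) lies level about 5 mm high and see-saws about its y axis.
- tub_d_home (a point): where lid_d's top centre lies when home, 72 mm above the tray's origin; axes as the lid's; fixed to its heavy grey tub, 92 x 92 x 64 mm. If unclipped: a light press 34 mm before or behind the middle (x) tips the lid 0.1 rad onto the rim, where it stops 1 to 4 mm higher than on a clipped lid; let go, it swings back. 14 to 25 N on the middle drives it 5 mm down for good.
- open_tub: a tub of the same size without a lid, holding steel bolts and a small carton, standing fast in the row; origin at the centre of its underside
- carton_small: white carton 60 x 34 x 92 mm tall standing up in the open tub, its top about 24 mm above the lids; origin at the centre of its underside. Leave alone.
- carton_low: white carton 70 x 110 x 48 mm lying on the bench behind the tray; origin at the centre of its underside. Leave alone.
- flush_pull: round satin steel flush pull, 80 mm across, 13 mm high, on the bench behind the tray; origin at the centre of its underside. Leave alone.
- rack_bolt: steel rack bolt about 90 mm long, 15 mm thick, lying on the bench in front of the tray; origin under its middle. Leave alone.
- tape_roll: roll of brown packing tape, 104 mm across, 48 mm high, lying flat behind the tray; origin at the centre of its underside. Leave alone.
- marker: marker pen about 127 mm long, 16 mm thick, lying on the bench in front of the tray; origin under its middle. Leave alone.
- lever_handle: steel lever door handle standing on its 52 mm round rose, 64 mm high, lever 112 mm long to its +y, behind the tray; origin at the centre of the rose's underside. Leave alone.
Mind the look-alikes: they are no part of the job. What is shaped like the lid_b but green is not meant.

How it is judged:
By the outcome, as a careful person would: the job done as asked, in the order asked, and still so for the second after the job is handed in, with the robot touching nothing.
It also fails if it takes over 45 s, if anything falls off the work surface, if the arm or the gripper's body presses on something with over 40 N, if the wrist force passes 120 N, or if a joint passes its speed limit or range.

## Working session

There is one attempt and no reset: what is moved stays moved. The work goes in short steps, Python scripts to look and compute and a shell command to move; the robot and the scene stay as the last step left them, time stands still between calls to the robot, and variables do not carry over. Pictures are saved under pics/ and viewed, about 8 in all and at most 12, crops included, and the job is handed in when it is done.

```bash
mkdir -p pics; python3 - <<'E'
from bench import *
import cv2,numpy as np
print(telemetry.sense())
for n in("scene","side"):
    p,d=snapshot(n);cv2.imwrite(f"pics/{n}1.png",p[:,:,::-1]);np.save(f"{n}.npy",d)
    c=camera_params(n);print(n,np.round(c["K"],1).tolist(),np.round(c["extrinsics"],3).tolist())
E
```

```text
{'time': 0.0, 'joint_pos': array([-7.85193938e+01,  7.51226138e+00,  8.53309168e+01, -1.35301522e-03,
        8.72604319e+01, -4.89298929e+00]), 'qd': array([ 0.06786036, -0.01901578, -0.07290967,  0.02059452,  0.01020687,
        0.03764539]), 'joint_efforts': array([ 1.62319713e-03, -5.69383693e+01, -5.00551951e+01,  4.84117186e-05,
        1.47415360e-02,  5.82751136e-05]), 'tool_pos': array([ 169.04336984, -575.12029923,  230.25840395]), 'tcp_rot': array([-1.79896652e+02, -7.49099112e-03,  1.63736546e+01]), 'ft_force': array([-0.81517148, -1.20801568, -0.94203752]), 'wrist_torque': array([-0.01054108,  0.07111408, -0.04497224]), 'finger_gap': 85.5368008007423}
scene [[548.0, 0.0, 324.2], [0.0, 548.0, 235.0], [0.0, 0.0, 1.0]] [[0.446, 0.514, -0.733, 1477.526], [0.895, -0.263, 0.36, -364.892], [-0.008, -0.816, -0.577, 849.975], [0.0, 0.0, 0.0, 1.0]]
side [[554.4, 0.0, 310.3], [0.0, 554.4, 233.8], [0.0, 0.0, 1.0]] [[-0.736, -0.514, 0.441, 7.501], [-0.677, 0.55, -0.489, 650.856], [0.008, -0.658, -0.753, 982.323], [0.0, 0.0, 0.0, 1.0]]
```

View pics/scene1.png

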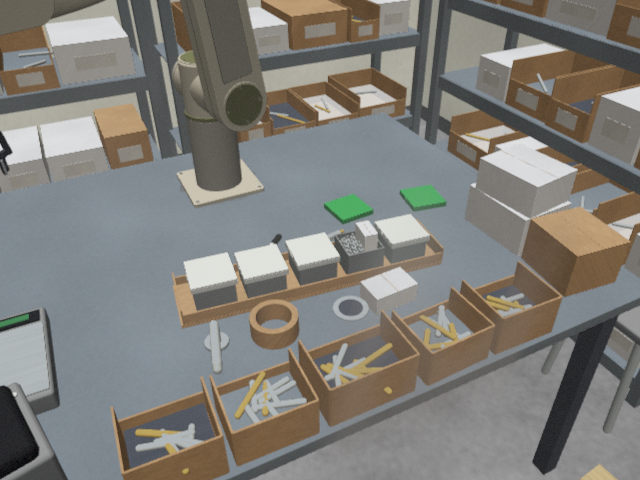

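View pics/side1.png

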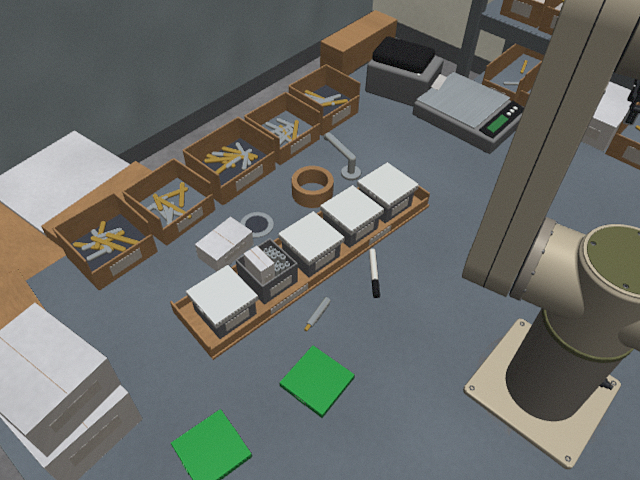

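The scene view shows four white lids at about (211,267), (262,258), (312,247) and (402,230). In the side view they are at (387,184), (353,208), (312,241) and (222,299). The open tub lies between the last two. Next I segment the white tops and fit their positions.

```bash
cat > h.py <<'E'
from bench import *
import cv2,numpy as np
def cloud(n,d):
    c=camera_params(n);K=np.array(c["K"]);T=np.array(c["extrinsics"])
    v,u=np.mgrid[:480,:640]
    P=np.stack([(u-K[0,2])/K[0,0]*d,(v-K[1,2])/K[1,1]*d,d],-1)
    return P@T[:3,:3].T+T[:3,3]
E
python3 - <<'E'
from h import *
seeds={"scene":[(211,267),(262,258),(312,247),(402,230)],"side":[(387,184),(353,208),(312,241),(222,299)]}
for n in seeds:
    d=np.load(n+".npy");im=cv2.imread(f"pics/{n}1.png");W=cloud(n,d)
    C=[]
    for u,v in seeds[n]:
        z0=np.median(W[v-3:v+4,u-3:u+4,2])
        m=((abs(W[...,2]-z0)<9)&(im.min(2)>150)&(d>0)).astype(np.uint8)
        _,l=cv2.connectedComponents(m,connectivity=4);q=W[l==l[v,u]]
        # plane
        A=np.c_[q[:,:2]-q[:,:2].mean(0),np.ones(len(q))];s=np.linalg.lstsq(A,q[:,2],rcond=None)[0]
        r=cv2.minAreaRect(q[:,:2].astype(np.float32));C.append(r[0])
        print(n,(u,v),len(q),"rect",np.round(r[0],1),np.round(r[1],1),round(r[2],1),"z",round(np.median(q[:,2]),1),"slope",np.round(s[:2],3))
    C=np.array(C);print("row dir deg",np.degrees(np.arctan2(*(C[0]-C[-1])[::-1])),np.linalg.norm(np.diff(C,axis=0),axis=1))
    t=W[(W[...,2]>85)&(abs(W[...,0]-C[:,0].mean())<150)&(W[...,1]<C[:,1].max()+80)&(W[...,1]>C[:,1].min()-80)]
E
```

```text
scene (211, 267) 1344 rect [ 510.9 -175.4] [104.  107.8] 84.3 z 85.3 slope [ 0.002 -0.002]
scene (262, 258) 1249 rect [525.2 -59.5] [104.7 107. ] 84.8 z 80.2 slope [ 0.003 -0.002]
scene (312, 247) 1153 rect [535.8  64.9] [103.  106.9] 83.7 z 80.0 slope [-0.     0.001]
scene (402, 230) 982 rect [562.4 297.8] [106.3 108. ] 85.2 z 79.6 slope [0.001 0.001]
row dir deg -96.21462901487762 [116.77063147 124.85070648 234.45793053]
side (387, 184) 1320 rect [ 509.7 -174.9] [106.  106.8] 83.9 z 85.0 slope [-0.004  0.004]
side (353, 208) 1465 rect [523.1 -58.9] [104.8 105.1] 85.0 z 80.0 slope [0.002 0.003]
side (312, 241) 1681 rect [533.9  66.6] [103.5 104.9] 84.7 z 80.1 slope [-0.002  0.001]
side (222, 299) 2198 rect [560.  299.3] [102.4 105.5] 83.5 z 80.0 slope [-0.001 -0.002]
row dir deg -96.0585591116211 [116.79294343 126.04181196 234.10337099]
```

Both cameras put the lid at (510,-175) about 5 mm high, with its top at z≈85 against 80 for the others. The tray yaw is about -6°. I will confirm it by feel, so I move over its front edge at (476.5,-171.6) with the fingers shut.

```bash
python3 -m jog '[[[0.4,-0.3,0,0,0,0,0],[0.7,-0.5,0,0,0,0,0],[0.7,-0.52,0,0,0,0,0],[0.75,-0.55,0,0,0,0,0],[0.75,-0.55,0,0,0,0,0],[0.75,-0.55,0,0,0,0,0],[0.75,-0.55,0,0,0,0,0],[0.75,-0.55,0,0,0,0,0],[0.75,-0.55,0,0,0,0,0],[0.75,-0.55,0,0,0,0,0],[0.7,-0.5,0,0,0,0,0],[0.42,-0.33,0,0,0,0,0]]]' 20; python3 -c "
from bench import *
print(telemetry.sense())"
```

```text
time: 1.6
tool_pos: [477.2, -170.8, 230.8]
tcp_rot: [-180.0, 0.0, 16.5]
ft_force: [-0.8, 0.2, -0.1]
finger_gap: 0.1
{'time': 1.6, 'joint_pos': array([-2.55001001e+01, -7.02414039e+00,  9.98497250e+01,  1.63074040e-02,
        8.72185921e+01,  4.80392372e+01]), 'qd': array([23.15652081,  8.34319579, -7.46530105, -0.54091846, -0.71257957,
       23.17419348]), 'joint_efforts': array([ -1.58670153, -44.68562365, -49.44414854,   0.25338524,
         0.06166275,  -0.5859261 ]), 'tool_pos': array([ 477.23588395, -170.78997587,  230.82453723]), 'tcp_rot': array([-1.79958351e+02,  2.19597467e-02,  1.64598730e+01]), 'ft_force': array([-0.75064   ,  0.19870518, -0.09587389]), 'wrist_torque': array([-0.01226024,  0.02864536, -0.00073988]), 'finger_gap': 0.06400177080166743}
```

```bash
python3 -m jog '[[[0,0,0.3,0,0,0,0],[0,0,0.7,0,0,0,0],[0,0,0.7,0,0,0,0],[0,0,0.6,0,0,0,0],[0,0,0.3,0,0,0,0],[0,0,0.12,0,0,0,0],[0,0,0,0,0,0,0],[0,0,0,0,0,0,0]]]'
```

```text
time: 2.6
tool_pos: [477.4, -173.1, 96.6]
tcp_rot: [179.9, -0.1, 16.4]
ft_force: [0.4, 0.8, 0.4]
finger_gap: 0.5
```

```bash
python3 -m jog '[[[0,0,0.1,0,0,0,0],[0,0,0.06,0,0,0,0],[0,0,0.04,0,0,0,0],[0,0,0.02,0,0,0,0],[0,0,0,0,0,0,0]]]'; python3 -m jog '[[[0,0,0.02,0,0,0,0],[0,0,0.02,0,0,0,0],[0,0,0,0,0,0,0]]]';python3 -m jog '[[[0,0,0.02,0,0,0,0],[0,0,0.02,0,0,0,0],[0,0,0,0,0,0,0]]]'
```

```text
time: 3.22
tool_pos: [476.5, -172.6, 84.2]
tcp_rot: [-180.0, 0.0, 16.4]
ft_force: [-0.4, 0.3, 0.7]
finger_gap: 0.1
time: 3.6
tool_pos: [476.8, -172.8, 83.0]
tcp_rot: [180.0, -0.0, 16.4]
ft_force: [-3.6, 1.6, 7.2]
finger_gap: 0.1
time: 3.98
tool_pos: [477.0, -172.9, 82.5]
tcp_rot: [180.0, -0.0, 16.4]
ft_force: [-8.9, 3.6, 19.9]
finger_gap: -0.4
```

It pushes back 20 N at z≈82.5, which is enough. I back off to a light touch, then measure the lid's tilt with the side camera.

```bash
python3 -m jog '[[[0,0,-0.03,0,0,0,0],[0,0,0,0,0,0,0]]]'; cat >> h.py <<'E'
def lids(tag):
    seeds={"scene":[(211,267),(262,258),(312,247),(402,230)],"side":[(387,184),(353,208),(312,241),(222,299)]}
    for n in seeds:
        p,d=snapshot(n);im=p[:,:,::-1];cv2.imwrite(f"pics/{n}_{tag}.png",im);W=cloud(n,d)
        for c in [(510.3,-175.2),(524.2,-59.2),(534.9,65.7),(561.2,298.5)]:
            R=np.array([[.9943,-.1063],[.1063,.9943]])
            L=(W[...,:2]-c)@R.T
            q=(abs(L)<44).all(-1)&(abs(W[...,2]-82)<9)&(im.min(2)>150)&(d>0)
            l,z=L[q],W[q][:,2]
            for _ in range(4):
                A=np.c_[l,np.ones(len(l))];s=np.linalg.lstsq(A,z,rcond=None)[0];r=z-A@s;k=abs(r)<2.5*r.std()+.3;l,z=l[k],z[k]
            m=(abs(L)<75).all(-1)&(abs(W[...,2]-82)<9)&(im.min(2)>150)
            rc=cv2.minAreaRect(W[m][:,:2].astype(np.float32))
            print(n,c,len(z),"slope x',y'",np.round(s[:2],3),"z",round(s[2],1),"rect",np.round(rc[0],1),np.round(rc[1],0))
E
python3 -c "
from h import *
print(telemetry.sense()['ft_force'],telemetry.sense()['tool_pos'])
lids('a')"
```

```text
time: 4.22
tool_pos: [476.9, -172.8, 82.7]
tcp_rot: [180.0, -0.0, 16.4]
ft_force: [-4.0, 1.4, 8.3]
finger_gap: -0.1
[-4.02015804  1.39529996  8.25821145] [ 476.8734513  -172.82029221   82.72770405]
scene (510.3, -175.2) 794 slope x',y' [ 0.107 -0.001] z 85.4 rect [ 512.8 -163.9] [127. 104.]
scene (524.2, -59.2) 897 slope x',y' [ 0.003 -0.002] z 80.3 rect [523.8 -59. ] [150. 109.]
scene (534.9, 65.7) 827 slope x',y' [-0.001  0.001] z 80.1 rect [533.6  54. ] [127. 108.]
scene (561.2, 298.5) 713 slope x',y' [-0.004 -0.001] z 79.7 rect [560.4 298.5] [105. 107.]
side (510.3, -175.2) 737 slope x',y' [ 0.107 -0.001] z 84.8 rect [ 511.4 -164.1] [128. 104.]
side (524.2, -59.2) 1073 slope x',y' [-0.003 -0.   ] z 80.0 rect [523.7 -59.1] [150. 106.]
side (534.9, 65.7) 1232 slope x',y' [0.002 0.002] z 80.1 rect [532.8  54.9] [128. 105.]
side (561.2, 298.5) 1605 slope x',y' [ 0.001 -0.002] z 80.0 rect [560.3 299.5] [103. 106.]
```

The lid tips 0.107 rad under an 8 N front press while the other three stay flat, so this is the loose one. I lift, move to its middle and come down to just above it.

```bash
python3 -m jog '[[[0,0,-0.1,0,0,0,0],[0,0,-0.3,0,0,0,0],[0.3,0.11,0,0,0,0,0],[0.33,0.12,0,0,0,0,0],[0,0,0,0,0,0,0],[0,0,0.2,0,0,0,0],[0,0,0,0,0,0,0],[0,0,0,0,0,0,0]]]'; python3 -c "
from h import *
lids('b')"
```

```text
time: 5.32
tool_pos: [509.4, -174.7, 91.5]
tcp_rot: [-180.0, 0.0, 16.4]
ft_force: [0.2, -0.5, -0.2]
finger_gap: -0.2
scene (510.3, -175.2) 844 slope x',y' [-0.    -0.001] z 84.9 rect [ 513.5 -163.7] [128. 109.]
scene (524.2, -59.2) 904 slope x',y' [-0.001 -0.003] z 80.2 rect [526.1 -59.4] [150. 109.]
scene (534.9, 65.7) 813 slope x',y' [-0.002 -0.001] z 80.0 rect [533.9  53.9] [126. 109.]
scene (561.2, 298.5) 707 slope x',y' [ 0.003 -0.002] z 79.5 rect [560.8 298.5] [104. 105.]
side (510.3, -175.2) 774 slope x',y' [0.001 0.004] z 84.5 rect [ 511.6 -164.2] [128. 105.]
side (524.2, -59.2) 1088 slope x',y' [ 0.    -0.003] z 80.1 rect [523.5 -59.1] [150. 104.]
side (534.9, 65.7) 1218 slope x',y' [ 0.001 -0.002] z 80.1 rect [533.   54.5] [128. 105.]
side (561.2, 298.5) 1607 slope x',y' [ 0.002 -0.002] z 80.1 rect [560.  299.8] [103. 106.]
```

The lid swung back level. Now I press the middle in steps.

```bash
python3 -m jog '[[[0,0,0.1,0,0,0,0],[0,0,0.04,0,0,0,0],[0,0,0,0,0,0,0]]]'; python3 -m jog '[[[0,0,0.02,0,0,0,0],[0,0,0.02,0,0,0,0],[0,0,0,0,0,0,0]]]';python3 -m jog '[[[0,0,0.02,0,0,0,0],[0,0,0,0,0,0,0]]]';python3 -m jog '[[[0,0,0.02,0,0,0,0],[0,0,0,0,0,0,0]]]'
```

```text
time: 5.8
tool_pos: [510.0, -174.8, 85.1]
tcp_rot: [180.0, 0.0, 16.4]
ft_force: [-1.9, 1.0, 4.9]
finger_gap: 0.3
time: 6.18
tool_pos: [510.1, -174.9, 83.8]
tcp_rot: [180.0, -0.0, 16.4]
ft_force: [-4.9, 0.9, 9.9]
finger_gap: 0.1
time: 6.42
tool_pos: [510.1, -174.9, 82.8]
tcp_rot: [180.0, -0.0, 16.4]
ft_force: [-4.6, 0.6, 10.3]
finger_gap: 0.4
time: 6.68
tool_pos: [510.1, -174.9, 81.8]
tcp_rot: [180.0, -0.0, 16.4]
ft_force: [-4.2, 2.4, 10.6]
finger_gap: 0.5
```

```bash
python3 -c "
from h import *
lids('c')" | grep 510
```

```text
scene (510.3, -175.2) 799 slope x',y' [-0.003 -0.004] z 81.2 rect [ 512.4 -163.9] [127. 107.]
side (510.3, -175.2) 735 slope x',y' [-0.005  0.002] z 80.9 rect [ 512.  -163.8] [127. 105.]
```

It is going down level, with about 1 mm left. I press on until it is firm.

```bash
python3 -m jog '[[[0,0,0.02,0,0,0,0],[0,0,0,0,0,0,0]]]';python3 -m jog '[[[0,0,0.02,0,0,0,0],[0,0,0,0,0,0,0]]]';python3 -m jog '[[[0,0,0.02,0,0,0,0],[0,0,0,0,0,0,0]]]'
```

```text
time: 7.02
tool_pos: [510.1, -174.9, 80.9]
tcp_rot: [180.0, -0.0, 16.4]
ft_force: [-5.5, 1.6, 11.0]
finger_gap: -0.2
time: 7.28
tool_pos: [510.2, -174.9, 80.8]
tcp_rot: [180.0, -0.0, 16.4]
ft_force: [-10.5, 3.5, 19.9]
finger_gap: 0.0
time: 7.52
tool_pos: [510.2, -175.0, 80.8]
tcp_rot: [180.0, -0.0, 16.4]
ft_force: [-13.8, 4.1, 28.2]
finger_gap: -0.2
```

It stops hard at z=80.8 with 28 N. I lift clear and check.

```bash
python3 -m jog '[[[0,0,-0.04,0,0,0,0],[0,0,-0.04,0,0,0,0],[0,0,-0.1,0,0,0,0],[0,0,-0.5,0,0,0,0],[0,0,-0.8,0,0,0,0],[0,0,-0.8,0,0,0,0],[0,0,-0.3,0,0,0,0],[0,0,0,0,0,0,0],[0,0,0,0,0,0,0],[0,0,0,0,0,0,0]]]'; python3 -c "
from h import *
lids('d')"
```

```text
time: 8.78
tool_pos: [509.1, -174.4, 204.8]
tcp_rot: [-179.9, 0.1, 16.4]
ft_force: [-0.2, 0.7, 0.0]
finger_gap: -0.1
scene (510.3, -175.2) 975 slope x',y' [ 0.    -0.004] z 80.5 rect [ 512.8 -164. ] [127. 109.]
scene (524.2, -59.2) 903 slope x',y' [-0.003 -0.001] z 80.2 rect [524.  -58.9] [150. 107.]
scene (534.9, 65.7) 828 slope x',y' [ 0.001 -0.001] z 80.0 rect [534.2  54.4] [125. 109.]
scene (561.2, 298.5) 714 slope x',y' [ 0.001 -0.004] z 79.6 rect [561.1 297.9] [104. 107.]
side (510.3, -175.2) 960 slope x',y' [ 0.    -0.002] z 80.2 rect [ 511.8 -164.4] [128. 105.]
side (524.2, -59.2) 1072 slope x',y' [ 0.001 -0.002] z 80.0 rect [524.1 -59.2] [150. 105.]
side (534.9, 65.7) 1228 slope x',y' [-0.001 -0.001] z 80.1 rect [533.4  54.1] [127. 104.]
side (561.2, 298.5) 1620 slope x',y' [0.002 0.   ] z 80.2 rect [560.1 299.4] [103. 106.]
```

View pics/scene_d.png

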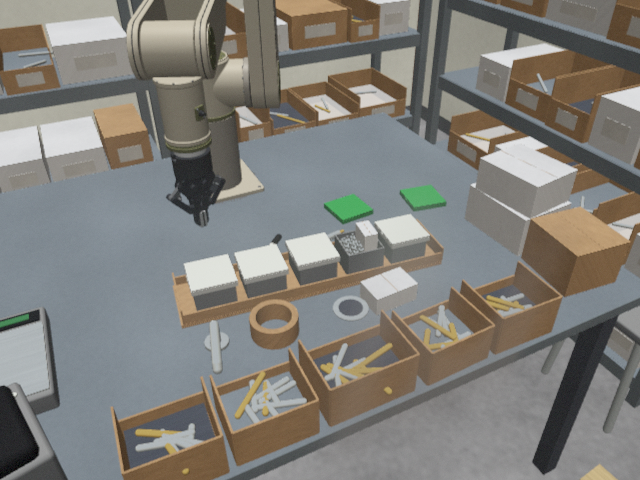

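The picture shows the pressed lid at (211,267) level with the others. The gripper is clear at (203,215) and everything else is in place.

```bash
python3 -c "
from bench import *
print(job.hand_in())"
```

```text
the job is handed in; nothing more can be done
None
```

The unclipped lid was the one nearest the robot's right end of the tray, at about (510, -175). It is now pressed home and the job is handed in at about 9 s.

- **Finding it:** Both cameras showed this lid about 5 mm high. A press near its front edge tipped it 0.107 rad, and it swung back level when I let go. The other three lids measured flat and at the same height, so I did not press them.
- **Pressing it home:** A press on its middle took it down level until it stopped hard at 28 N. The resistance on the way down was 10 to 11 N, below the stated 14 to 25 N, but the force rose steeply only once it had bottomed.
- **Last checks:** After lifting clear, the lid measured 80.2 to 80.5 mm high, against 79.6 to 80.2 mm for the others. It was level to within 0.004 rad. The final picture showed nothing else moved, and the gripper was about 125 mm above the lid.
- **What went less well:** The front-edge press briefly reached 20 N, more than the light touch intended. I did not press the edge again afterwards to check that the lid no longer rocks.

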